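# Gauge the stroke of a gearbox valve piston

## Robot

A 6-joint arm with a two-finger parallel gripper is mounted at the origin on the work surface. World frame = base frame: x ahead of the robot, y to its left, z up, the work surface at z = 0. Lengths are in m, angles in rad, forces in N, time in s.
With the tool pointing down it reaches from about 0.25 to 0.775 m from the base axis. Payload 4 kg.
Tool frame: the origin (TCP) lies between the finger pads; the fingertips stand 14 mm ahead of it and the grasp point (between the pads) lies 5 mm behind it (tip_reach is the distance from the TCP to the fingertips, in m); z points along the fingers, y is the line along which they close (so a half turn about z gives the same grasp; the last joint's range is limited). The gripper opens to 94 mm and grips with 3 to 60 N. Pads are 16 mm wide; open, the fingers measure 119 mm over their backs; the gripper's body (75 mm by 177 mm) begins 78 mm behind the grasp point.
Start: joints at [-1.285, 0.087, 1.371, -0, 1.684, -0.103], TCP at [0.208, -0.509, 0.22] pointing down, gripper open.
Joint ranges: [-3.1, 3.1], [-0.76, 2.03], [0.27, 2.55], [-1.08, 4.22], [0.17, 2.65], [-2.57, 2.57]. Speed limits (rad/s): [2.79, 2.79, 3.14, 3.14, 3.14, 3.14].

## Interface

Orientations are given as [roll, pitch, yaw] about the fixed x, y, z axes, in that order (R = Rz(yaw) Ry(pitch) Rx(roll)).
In Python, from bench import * gives the robot as it stands. The module is installed in compiled form; this text tells all that it offers.
- The arm moves only by the tool servo_tool, never from a script. Its argument "targets" is a list of rows, each a list of 4 numbers: the shift along the tool's x, y, z in cm, then the turn about the tool's z in degrees. A call has 1 to 8 rows; each row is the pose to reach, as a shift and turn from the pose commanded when the call began, along the tool's axes at that moment; what a row does not reach only later rows make up. A row lasts 1/8 s, in which the tool goes at most 62.5 mm and 10.7 degrees, less where a joint would pass 70% of its speed; a pose out of reach is approached as far as the arm can. A call with a gripper value outside its range is refused whole. "claw" is the closure in counts, from 0 (fully open) to 255 (shut), set as the call begins (left out, the last holds). The fingers move at their own pace and stop on an object; the grip force is fixed at half the most. Time passes only in rows, so rows that repeat a pose let the fingers close. It gives the time, the measured TCP pose, the force, the opening and the grip force at its end, in the units of the state.
- get_obs(): the state, without advancing time (a new reading comes with each control period).
- snapshot(name): name is "side" or "top"; returns the picture (400x640x3 uint8, blue, green, red); there is no depth.
- camera_model(name): a dict with "camera_matrix" (3x3 intrinsics, pixels), "camera_from_world" (4x4, takes a point from world to camera coordinates). Camera axes: x right, y up, looking along -z (the intrinsics and any distortion apply to the point x, -y, -z); pixel columns grow to the right and rows downward; lengths in m; the calibration is good to about 2 mm. A picture is of the moment at which its call begins. camera_model takes no time and is no camera call.
- close_job(): hands the job in; it is judged then, once.
The state is a dict: "time": time; "joint_positions": joint angles; "qvel": joint speeds; "joint_torque": joint torques, N m; "tool_pos": TCP position; "ee_rot": TCP orientation; "wrist_force": force on the tool from outside, world axes, zero at the start; "wrist_torque": the same for the moment, N m; "width": finger opening in m; "finger_force": force on a finger pad.
Only numpy, scipy, OpenCV 4.12 (cv2) and the standard library are available. Lean on these libraries where they do the work, as an engineer would, in place of code of your own. Each camera call takes 0.05 s, during which the arm holds its last target. There are 200 camera calls.

## Task

Slide the brass gauge sleeve over the upright steel piston rod so that it sits flat on the valve block, and let go of it. Then grip the rod above the sleeve and pull it straight up, part of the way out of its bore, until the lower edge of its red band stands about 4 mm above the top of the sleeve, and finish while still holding the rod there. Do not lift, tip or drag the block, keep the sleeve down on it and the rod in its bore, and leave the other things on the bench alone.

Things in the scene. Friction and masses are not known exactly. Their poses are not given: they have to be found in the camera images.
- block: Loose aluminium valve block standing on the bench, 110 (x) x 90 (y) x 70 mm high, 1.5 kg; origin at the centre of its underside, z up. An upright blind bore, 15 mm across and 62 mm deep, opens in the middle of its top face. Flat bolt heads (2 mm) near the corners, brass plugs on its -x side, connectors on its y sides.
- bore_mouth (a point): Centre of the bore's mouth on the block's top face (70 mm above the block's underside), axes as the block's.
- rod: Loose polished steel piston rod, 14 mm in diameter and 124 mm long, about 0.15 kg, standing upright in the bore (0.5 mm play each side), foot on the bore's floor; 62 mm of it stand above the block. Both ends are chamfered 3 mm. Origin at the centre of its foot, z along the rod to its top. It slides freely, and drops back if let go. Gripping it off-centre pushes the block sideways.
- band_low (a point): On the rod's axis at the lower edge of its painted red band (12 mm wide, flush), 65 mm above the rod's foot: at the start 3 mm above the block's top face, so hidden by the sleeve when that is seated. It must rise 26 mm for its lower edge to stand 4 mm above the seated sleeve's top.
- rod_top (a point): Centre of the rod's top end, 124 mm above its foot.
- sleeve: Loose brass gauge sleeve (plain ring open at both ends), outside 36 mm, hole 18 mm, 25 mm high, 0.12 kg, standing on end on the bench; origin at the centre of its underside, z up.
- sleeve_top (a point): Centre of the sleeve's top face, 25 mm above its underside.
- collar: Bystander: black plastic ring, outside 38 mm, hole 24 mm, 18 mm high. Origin under its centre.
- bearing_cup: Bystander: small steel cup, 42 mm across, 22 mm high. Origin under its centre.
- screwdriver: Bystander: red-handled screwdriver, 190 mm long, lying on the bench.
- jar: Bystander: small closed jar with a blue cap, 54 mm across, 70 mm high. Origin under its centre.
- board: Bystander: green circuit board, 100 x 140 mm, up to 18 mm high with its components, lying flat. Origin under its centre.
Things that resemble listed ones, but are neither listed nor needed, are in the scene too. Several things look just like the sleeve: the one meant starts nearest to the robot's base. Several things look just like the block: the one meant starts farthest to the robot's right.

How it is judged:
By the outcome, as a careful person would: the job done as asked, in the order asked, and still so for the second after the job is handed in, while the arm keeps its last pose, push and grip.
It also fails if it takes over 48 s, if anything falls off the work surface, if the arm or the gripper's body presses on something with over 40 N, if the wrist force passes 120 N, or if a joint passes its speed limit or range.

## Working session

There is one attempt and no reset: what is moved stays moved. The work goes in short steps, Python scripts to look and compute and a tool call to move; the robot and the scene stay as the last step left them, time stands still between calls to the robot, and variables do not carry over. Pictures are saved under pics/ and viewed, at most 10 in all, crops included, and the job is handed in when it is done.

Besides the shell and the picture viewer there is one more tool, called after ">>>" as name(argument=value, ...) on one line, values as JSON. servo_tool: Moves the arm, as the interface text tells. Its arguments: {"type":"object","properties":{"targets":{"type":"array"},"claw":{"type":"number"}},"required":["targets"]}

```bash
mkdir -p pics; python3 - <<'E'
from bench import *
import cv2
for n in("top","side"):
    cv2.imwrite(f"pics/{n}0.png",snapshot(n))
    m=camera_model(n);print({k:(v.tolist() if hasattr(v,'tolist') else v) for k,v in m.items()})
o=get_obs();print(o)
E
```

```text
{'camera_matrix': [[364.12970846415345, 0.0, 318.8326534762128], [0.0, 364.12970846415345, 197.05686055501636], [0.0, 0.0, 1.0]], 'camera_from_world': [[-0.006795869261017224, -0.9999669383682375, 0.004465235877409871, -0.03472026654190487], [0.9812161910692179, -0.00580740471069399, 0.1928239104316231, -0.5699404389585794], [-0.19279160392663267, 0.0056917678255491355, 0.9812232168239888, -0.7241839667671459], [0.0, 0.0, 0.0, 1.0]]}
{'camera_matrix': [[394.1338933680514, 0.0, 322.0175489991138], [0.0, 394.1338933680514, 201.767720563699], [0.0, 0.0, 1.0]], 'camera_from_world': [[0.9860857731675706, -0.1644034489630853, 0.02462425482235881, -0.5446568628658928], [0.06406021674090728, 0.5124872245602966, 0.8563020105626238, -0.13319940724760487], [-0.15339861990129589, -0.8428097950495866, 0.5158880816425702, -0.7434521347555602], [0.0, 0.0, 0.0, 1.0]]}
{'time': 0.1, 'joint_positions': array([-1.28511464e+00,  8.78967740e-02,  1.37207666e+00,  3.54879620e-05,
        1.68361036e+00, -1.03051563e-01]), 'qvel': array([-0.00299459, -0.00099215, -0.00249875,  0.00145411,  0.00117622,
        0.00122383]), 'joint_torque': array([ 1.69930405e-03, -3.41250801e+01, -3.03302300e+01,  7.19561731e-02,
        3.04739352e-02, -1.11588042e-04]), 'tool_pos': array([ 0.20835997, -0.50850721,  0.21842606]), 'ee_rot': array([-3.13961571e+00, -2.39909941e-04,  3.88736973e-01]), 'wrist_force': array([-0.25957466, -0.17359772, -0.22717883]), 'wrist_torque': array([-0.02809854,  0.04092065, -0.02122063]), 'finger_force': 0.0, 'width': 0.09397499715057413}
```

View pics/top0.png

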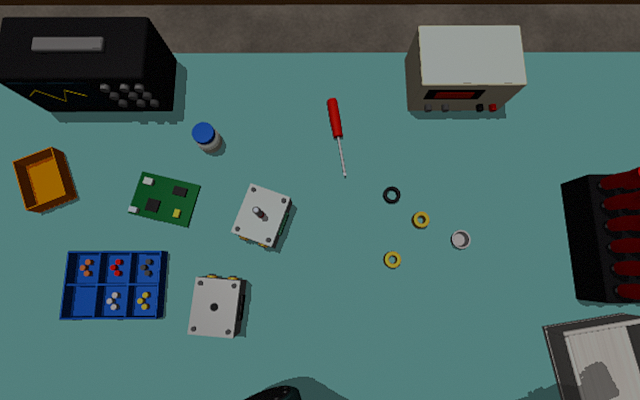

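View pics/side0.png

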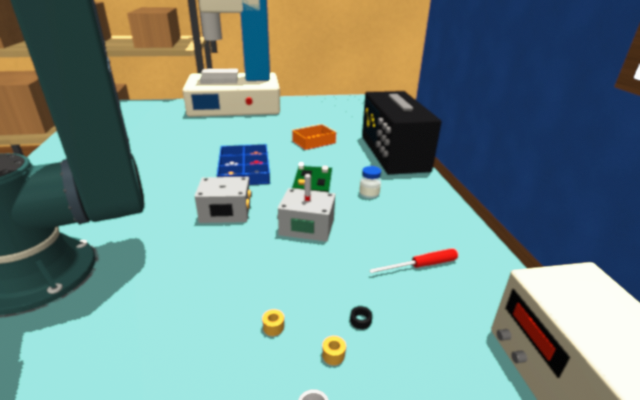

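Top view: block with rod at about (262,213), the rod top being around (258,210). The candidate sleeves are at (392,260), nearest the base, and (421,220). Side view: that sleeve is at (273,322), and the rod at (308,187).

```bash
cat > h.py <<'E'
from bench import *
import cv2, numpy as np
def ray(n,p):
    m=camera_model(n);T=np.array(m["camera_from_world"]);K=np.array(m["camera_matrix"])
    d=np.linalg.inv(K)@[p[0],p[1],1]; d=T[:3,:3].T@(d*[1,-1,-1]); return -T[:3,:3].T@T[:3,3], d
def at_z(n,p,z):
    c,d=ray(n,p); return c+d*(z-c[2])/d[2]
def proj(n,P):
    m=camera_model(n);T=np.array(m["camera_from_world"]);K=np.array(m["camera_matrix"])
    q=(np.atleast_2d(P)@T[:3,:3].T+T[:3,3])*[1,-1,-1]; q=q@K.T; return q[:,:2]/q[:,2:]
E
python3 - <<'E'
from h import *
t=cv2.imread("pics/top0.png");s=cv2.imread("pics/side0.png")
f=lambda i,x,y,w,h:cv2.resize(i[y:y+h,x:x+w],(400,300),interpolation=cv2.INTER_CUBIC)
cv2.imwrite("pics/c.png",np.vstack([np.hstack([f(t,222,175,80,80*3//4+15),f(t,372,242,40,30)]),np.hstack([f(s,267,165,80,75),f(s,253,305,40,30)])]))
for n,i,box in(("top",t,(372,242,412,280)),("side",s,(255,300,292,342))):
    x0,y0,x1,y1=box;h=cv2.cvtColor(i[y0:y1,x0:x1],cv2.COLOR_BGR2HSV)
    m=cv2.inRange(h,(12,110,60),(35,255,255))
    c=max(cv2.findContours(m,0,2)[0],key=cv2.contourArea);b=cv2.boundingRect(c)
    u=(x0+b[0]+b[2]/2-.5,y0+b[1]+b[3]/2-.5)
    mm=cv2.moments(cv2.convexHull(c));u2=(x0+mm["m10"]/mm["m00"],y0+mm["m01"]/mm["m00"])
    print(n,b,u2,at_z(n,u,.0125),at_z(n,u2,.0125))
print(at_z("top",(258,210),.132))
E
```

```text
top (12, 10, 17, 16) (392.1860269360269, 259.34511784511784) [ 0.43785239 -0.19788612  0.0125    ] [ 0.43818401 -0.19830916  0.0125    ]
side (8, 10, 21, 26) (272.87373737373736, 322.2874902874903) [ 0.43867379 -0.19720793  0.0125    ] [ 0.43849828 -0.19673595  0.0125    ]
[0.53014779 0.07861556 0.132     ]
```

View pics/c.png

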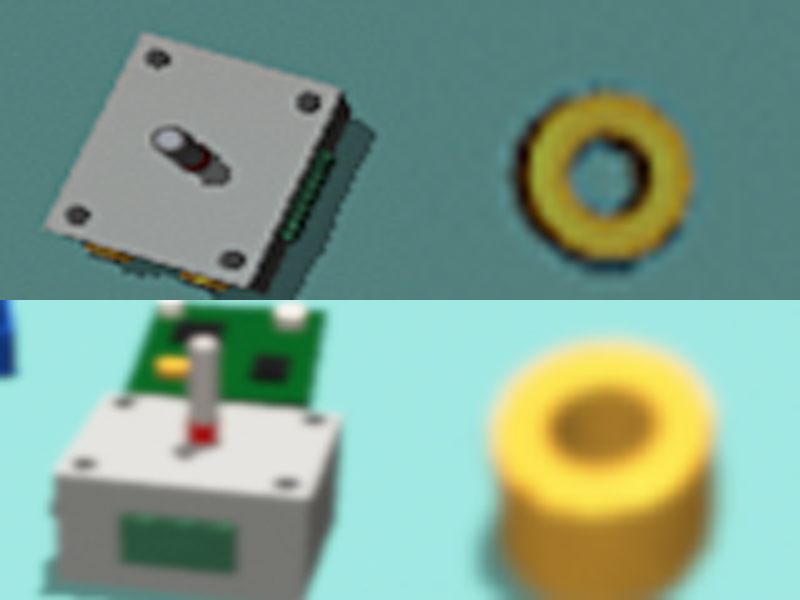

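Crops. Top: bolt heads average about (260.4,214.3), rod top about (255.2,209.4), sleeve top face about (392.5,259.3). Side: rod top about (307.2,175.1), sleeve top about (273,317.2).

```bash
cat >> h.py <<'E'
def tri(pt,ps):
    (a,u),(b,v)=ray("top",pt),ray("side",ps)
    A=np.c_[u,-v];s=np.linalg.lstsq(A,b-a,rcond=None)[0];p,q=a+s[0]*u,b+s[1]*v
    return (p+q)/2,np.linalg.norm(p-q)
def mv(P,yaw):
    o=get_obs();from_=o["tool_pos"];R=__import__("scipy.spatial.transform",fromlist=["Rotation"]).Rotation.from_euler("xyz",o["ee_rot"]).as_matrix()
    d=R.T@(np.array(P)-from_)*100;print("shift cm",d.round(2),"turn deg",round(np.degrees(o["ee_rot"][2]-yaw),1))
E
python3 - <<'E'
from h import *
print("sleeve",at_z("top",(392.5,259.3),.025),at_z("side",(273,317.2),.025),tri((392.5,259.3),(273,317.2)))
print("rodtop",at_z("top",(255.2,209.4),.132),at_z("side",(307.2,175.1),.132),tri((255.2,209.4),(307.2,175.1)))
print("bolts",at_z("top",(260.4,214.3),.072))
print("other",at_z("top",(421,220),.025),at_z("top",(392,195),.018))
mv([.438,-.198,.10],.3887)
E
```

```text
sleeve [ 0.43798456 -0.19644828  0.025     ] [ 0.43914313 -0.19758432  0.025     ] (array([ 0.43858377, -0.19665522,  0.02398027]), np.float64(0.001150436915755533))
rodtop [0.53134225 0.0839977  0.132     ] [0.53122677 0.08199668 0.132     ] (array([0.53152716, 0.08419297, 0.13085956]), np.float64(1.0046940323989507e-06))
bolts [0.53073892 0.08321524 0.072     ]
other [ 0.52288322 -0.26318403  0.025     ] [ 0.58082919 -0.20329397  0.018     ]
shift cm [ 33.02 -20.01  11.89] turn deg 0.0
```

>>> servo_tool(targets=[[5, -3, 0, -7], [10, -6, 2, -14], [15, -9, 4, -21], [20, -12, 6, -28], [25, -15, 8, -35], [29, -18, 10, -40], [33.1, -20.1, 11.9, -45], [33.1, -20.1, 11.9, -45]], claw=98)

```text
time: 1.1
tool_pos: [0.4384, -0.1944, 0.0981]
ee_rot: [-3.137, -0.001, 1.179]
wrist_force: [0.4, -0.8, 0.4]
width: 0.0575
finger_force: 0.0
```

```bash
python3 - <<'E'
from h import *
mv([.4385,-.197,.018],1.175);o=get_obs();print(o["joint_positions"],o["width"],o["ee_rot"],o["tool_pos"])
cv2.imwrite("pics/s1.png",cv2.resize(snapshot("side")[180:400,160:400],None,fx=2.5,fy=2.5))
E
```

```text
shift cm [-0.25  0.15  8.01] turn deg 0.2
[-5.36003497e-01 -8.79372484e-03  1.71416028e+00  4.46909349e-04
  1.44111740e+00 -1.44422183e-01] 0.057527606726427795 [-3.13681600e+00 -1.14221651e-03  1.17915341e+00] [ 0.43837756 -0.19439458  0.09810674]
```

View pics/s1.png

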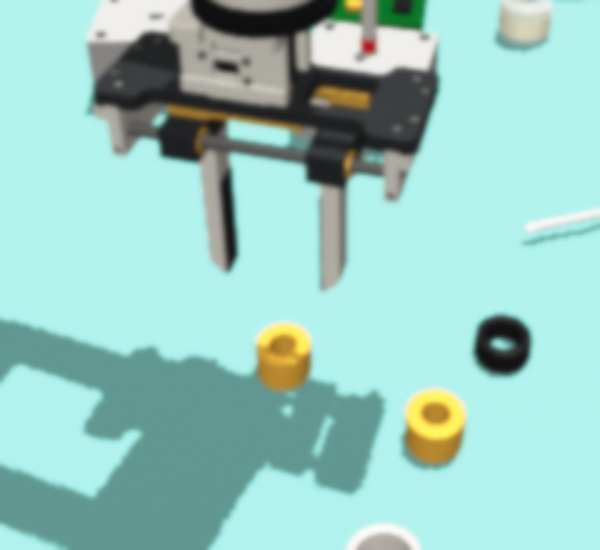

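Fingers are open on either side of the intended sleeve, which appears at (273,322) in the full picture. The alignment looks fine, so I'm descending.

>>> servo_tool(targets=[[-0.25, 0.15, 3, 0], [-0.25, 0.15, 6, 0], [-0.25, 0.15, 7.5, 0], [-0.25, 0.15, 7.9, 0], [-0.25, 0.15, 7.9, 0], [-0.25, 0.15, 7.9, 0]])

```text
time: 1.9
tool_pos: [0.4399, -0.2011, 0.0228]
ee_rot: [3.139, 0.0, 1.174]
wrist_force: [0.2, 0.2, 0.7]
width: 0.0582
finger_force: 0.0
```

>>> servo_tool(targets=[[0.32, -0.28, 0, 0], [0.32, -0.28, 0, 0], [0.32, -0.28, 0, 0]])

```text
time: 2.28
tool_pos: [0.4378, -0.1963, 0.0217]
ee_rot: [3.141, 0.0, 1.174]
wrist_force: [-0.1, -0.2, 0.1]
width: 0.0579
finger_force: 0.0
```

>>> servo_tool(targets=[[0, 0, 0.2, 0], [0, 0, 0.35, 0], [0, 0, 0.35, 0], [0, 0, 0.35, 0]])

```text
time: 2.78
tool_pos: [0.4376, -0.1964, 0.0179]
ee_rot: [-3.142, 0.0, 1.174]
wrist_force: [-0.4, 0.8, 0.2]
width: 0.0578
finger_force: 0.0
```

>>> servo_tool(targets=[[0, 0, 0, 0], [0, 0, 0, 0], [0, 0, 0, 0], [0, 0, 0, 0], [0, 0, 0, 0], [0, 0, 0, 0]], claw=255)

```text
time: 3.52
tool_pos: [0.4378, -0.1964, 0.0181]
ee_rot: [3.141, 0.0, 1.174]
wrist_force: [1.2, 0.7, 0.4]
width: 0.0359
finger_force: 30.0
```

>>> servo_tool(targets=[[0, 0, -2, 0], [0, 0, -6, 0], [0, 0, -11, 0], [2, 0, -14.7, 0], [6, -0.5, -14.7, 0], [11, -0.9, -14.7, 0], [16, -1.3, -14.7, 0], [21, -1.7, -14.7, 0]])

```text
time: 4.53
tool_pos: [0.503, 0.0054, 0.1646]
ee_rot: [-3.141, 0.0, 1.174]
wrist_force: [0.8, -0.7, -1.0]
width: 0.0362
finger_force: 30.0
```

>>> servo_tool(targets=[[4, -0.3, 0, 0], [7, -0.4, 0, 0], [8.4, -0.5, 0, 0], [8.4, -0.5, 0, 0], [8.4, -0.5, 0, 0], [8.4, -0.5, 0, 0]])

```text
time: 5.28
tool_pos: [0.5308, 0.0823, 0.165]
ee_rot: [3.141, 0.0, 1.173]
wrist_force: [0.1, 0.4, -1.1]
width: 0.0363
finger_force: 30.0
```

```bash
python3 - <<'E'
from h import *
o=get_obs();print(o["tool_pos"],o["ee_rot"],o["width"]);mv([.5311,.0833,.165],1.175)
s,t=snapshot("side"),snapshot("top")
cv2.imwrite("pics/s2raw.png",s);cv2.imwrite("pics/t2raw.png",t)
f=lambda i,x,y:cv2.resize(i[y:y+120,x:x+80],(400,600),interpolation=cv2.INTER_CUBIC)
cv2.imwrite("pics/s2.png",np.hstack([f(s,267,115),f(t,215,150)]))
E
```

```text
[0.53075232 0.08225252 0.16500575] [3.14148184e+00 4.00945083e-04 1.17264934e+00] 0.03626248420694833
shift cm [ 0.11 -0.01  0.  ] turn deg -0.1
```

View pics/s2.png

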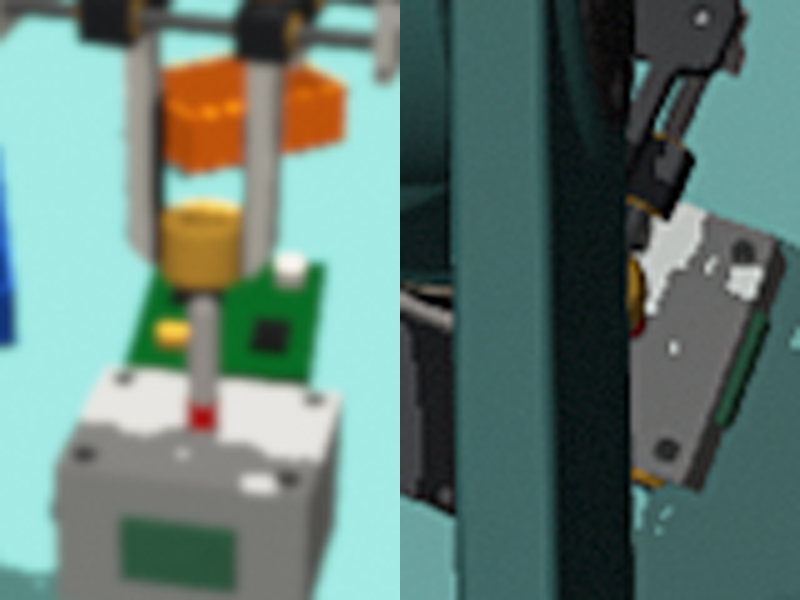

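The rod axis is at crop x≈203 and the held sleeve's centre at x≈202, so they line up laterally. In the top view the arm hides the sleeve. I'll check depth with the side silhouette.

```bash
python3 - <<'E'
from h import *
s=cv2.imread("pics/s2raw.png");s0=cv2.imread("pics/side0.png")
def prof(im,c,r0,r1):return [tuple(int(v) for v in im[r,c]) for r in range(r0,r1)]
# sleeve model: silhouette rows at its centre column, subpixel edge from yellow mask on upscaled picture
def rows(im,u,r0,r1):
    g=cv2.resize(im[r0:r1,u-2:u+3],None,fx=8,fy=8,interpolation=cv2.INTER_CUBIC);h=cv2.cvtColor(g,cv2.COLOR_BGR2HSV)
    m=cv2.inRange(h,(12,110,60),(35,255,255));k=np.where(m.mean(1)>127)[0];return r0+(k.min()+.5)/8-.5,r0+(k.max()+.5)/8-.5
def model(x,y,z):
    a=np.linspace(0,2*np.pi,90);c=np.c_[x+.018*np.cos(a),y+.018*np.sin(a),0*a]
    t=proj("side",c+[0,0,z+.025])[:,1].min();b=proj("side",c+[0,0,z])[:,1].max();return t,b
print("start",rows(s0,273,300,342),model(.4385,-.197,0))
print("now",rows(s,307,148,182),model(.531,.083,.147))
print(model(.531,.085,.147))
print("rod top pix pred",proj("side",[.531,.083,.132]))
E
```

```text
start (np.float64(309.6875), np.float64(335.1875)) (np.float64(308.56484073008374), np.float64(336.6547129537483))
now (np.float64(148.1875), np.float64(172.8125)) (np.float64(153.82414052383277), np.float64(172.37410820844747))
(np.float64(153.4315564829333), np.float64(171.93399374949712))
rod top pix pred [[307.02929819 174.88795554]]
```

>>> servo_tool(targets=[[0.12, -0.03, 0, 0], [0.12, -0.03, 0.5, 0], [0.12, -0.03, 1.1, 0], [0.12, -0.03, 1.6, 0], [0.12, -0.03, 2.2, 0], [0.12, -0.03, 2.5, 0], [0.12, -0.03, 2.5, 0]])

```text
time: 6.25
tool_pos: [0.5309, 0.0846, 0.1396]
ee_rot: [-3.141, 0.0, 1.174]
wrist_force: [-0.6, 0.1, -0.1]
width: 0.0359
finger_force: 30.0
```

```bash
python3 - <<'E'
from h import *
o=get_obs();print(o["tool_pos"],o["wrist_force"],o["wrist_torque"])
s=snapshot("side");cv2.imwrite("pics/s3.png",cv2.resize(s[135:255,267:347],(400,600),interpolation=cv2.INTER_CUBIC))
E
```

```text
[0.53094696 0.08455505 0.1395639 ] [-0.58262017  0.05083049 -0.12780111] [-0.05681608 -0.07523856 -0.03602457]
```

View pics/s3.png

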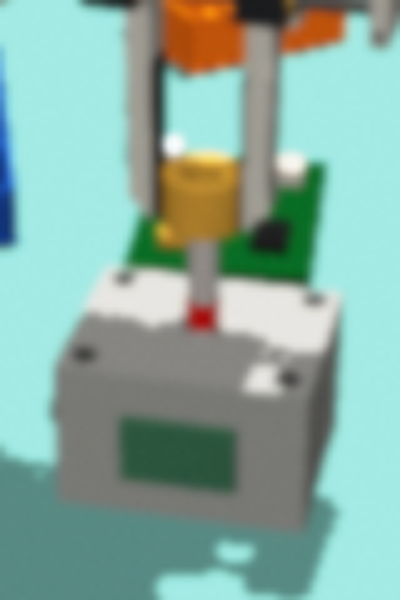

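The sleeve (centre about x=202 in the crop) has started over the rod (x≈203) with no contact force. Continuing down.

>>> servo_tool(targets=[[0, 0, 0.7, 0], [0, 0, 1.5, 0], [0, 0, 2.3, 0], [0, 0, 3.1, 0], [0, 0, 3.9, 0], [0, 0, 4.6, 0], [0, 0, 4.6, 0], [0, 0, 4.6, 0]])

```text
time: 7.3
tool_pos: [0.5313, 0.0846, 0.0942]
ee_rot: [3.141, -0.0, 1.174]
wrist_force: [0.2, -0.2, -1.8]
width: 0.0363
finger_force: 30.0
```

>>> servo_tool(targets=[[0, 0, 0.15, 0], [0, 0, 0.3, 0], [0, 0, 0.45, 0], [0, 0, 0.5, 0], [0, 0, 0.5, 0]])

```text
time: 7.92
tool_pos: [0.5311, 0.0845, 0.0889]
ee_rot: [-3.142, 0.0, 1.174]
wrist_force: [0.8, 0.3, -2.1]
width: 0.0362
finger_force: 30.0
```

>>> servo_tool(targets=[[0, 0, 0.05, 0], [0, 0, 0.1, 0], [0, 0, 0.1, 0], [0, 0, 0.1, 0]])

```text
time: 8.43
tool_pos: [0.5312, 0.0845, 0.0881]
ee_rot: [3.141, 0.0, 1.174]
wrist_force: [0.6, -0.1, -1.5]
width: 0.0363
finger_force: 30.0
```

>>> servo_tool(targets=[[0, 0, 0.03, 0], [0, 0, 0.06, 0], [0, 0, 0.06, 0], [0, 0, 0.06, 0]])

```text
time: 8.93
tool_pos: [0.5312, 0.0846, 0.088]
ee_rot: [3.141, -0.0, 1.174]
wrist_force: [-2.9, 0.5, 6.0]
width: 0.0366
finger_force: 30.0
```

Contact, with the sleeve seated. Opening a little, then rising.

>>> servo_tool(targets=[[0, 0, -0.05, 0], [0, 0, -0.05, 0], [0, 0, -0.05, 0], [0, 0, -0.05, 0]], claw=120)

```text
time: 9.43
tool_pos: [0.5311, 0.0845, 0.0875]
ee_rot: [-3.141, 0.0, 1.174]
wrist_force: [0.3, -0.1, 0.9]
width: 0.0499
finger_force: 0.0
```

>>> servo_tool(targets=[[0, 0, -0.5, 0], [0, 0, -1.2, 0], [0, 0, -2, 0], [0, 0, -2.7, 0], [0, 0, -3.0, 0], [0, 0, -3.0, 0]])

```text
time: 10.18
tool_pos: [0.5313, 0.0846, 0.1182]
ee_rot: [3.141, -0.0, 1.174]
wrist_force: [0.1, -0.1, -0.2]
width: 0.0502
finger_force: 0.0
```

```bash
python3 - <<'E'
from h import *
o=get_obs();print(o["tool_pos"],o["width"],o["wrist_force"])
s=snapshot("side");cv2.imwrite("pics/s4raw.png",s);cv2.imwrite("pics/s4.png",cv2.resize(s[135:235,262:352],(540,600),interpolation=cv2.INTER_CUBIC))
E
```

```text
[0.531277   0.08455275 0.11821722] 0.05015991166067825 [ 0.13790282 -0.06084853 -0.21184438]
```

View pics/s4.png

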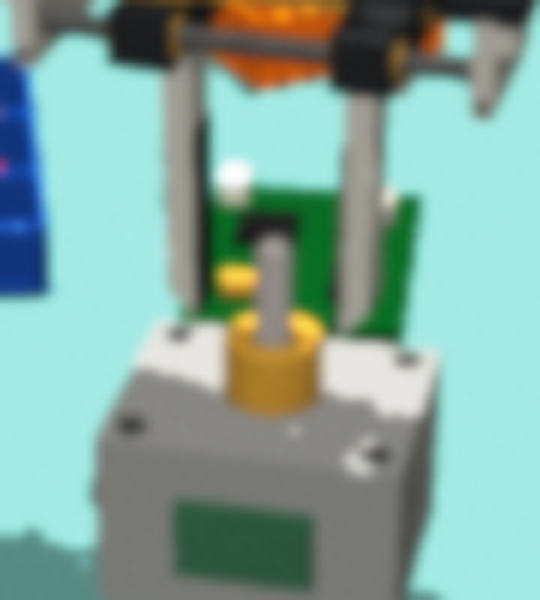

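The sleeve sits flat on the block around the rod (crop 272,370), and the fingers straddle the rod above it. Closing in stages to check centring.

>>> servo_tool(targets=[[0, 0, 0, 0], [0, 0, 0, 0], [0, 0, 0, 0], [0, 0, 0, 0], [0, 0, 0, 0], [0, 0, 0, 0]], claw=211)

```text
time: 10.98
tool_pos: [0.5311, 0.0845, 0.1179]
ee_rot: [3.142, 0.0, 1.174]
wrist_force: [-0.0, 1.2, -1.1]
width: 0.0163
finger_force: 0.0
```

>>> servo_tool(targets=[[0, 0, 0, 0], [0, 0, 0, 0], [0, 0, 0, 0]], claw=215)

```text
time: 11.35
tool_pos: [0.5311, 0.0846, 0.1179]
ee_rot: [3.142, 0.0, 1.174]
wrist_force: [-0.1, -0.2, -0.0]
width: 0.0147
finger_force: 0.0
```

Well centred, so full grip.

>>> servo_tool(targets=[[0, 0, 0, 0], [0, 0, 0, 0], [0, 0, 0, 0], [0, 0, 0, 0]], claw=255)

```text
time: 11.85
tool_pos: [0.5311, 0.0845, 0.1179]
ee_rot: [3.142, 0.0, 1.174]
wrist_force: [-0.5, 0.6, -0.0]
width: 0.0133
finger_force: 30.0
```

>>> servo_tool(targets=[[0, 0, -0.3, 0], [0, 0, -0.7, 0], [0, 0, -1.1, 0], [0, 0, -1.5, 0], [0, 0, -1.9, 0], [0, 0, -2.3, 0], [0, 0, -2.6, 0], [0, 0, -2.6, 0]])

```text
time: 12.85
tool_pos: [0.5313, 0.0846, 0.1442]
ee_rot: [3.141, -0.0, 1.174]
wrist_force: [-0.7, 0.9, -2.4]
width: 0.0133
finger_force: 30.0
```

>>> servo_tool(targets=[[0, 0, 0, 0], [0, 0, 0, 0], [0, 0, 0, 0]])

```text
time: 13.22
tool_pos: [0.531, 0.0845, 0.1437]
ee_rot: [-3.141, 0.0, 1.174]
wrist_force: [-0.2, -0.5, -2.0]
width: 0.0133
finger_force: 30.0
```

```bash
python3 - <<'E'
from h import *
o=get_obs();print(o["tool_pos"],o["width"],o["wrist_force"],o["wrist_torque"])
s=snapshot("side");cv2.imwrite("pics/s5.png",cv2.resize(s[135:235,262:352],(540,600),interpolation=cv2.INTER_CUBIC))
E
```

```text
[0.53104421 0.0845123  0.14369304] 0.013314644808180688 [-0.15769598 -0.47511574 -1.95941509] [-0.02073396 -0.02687932  0.00326651]
```

View pics/s5.png

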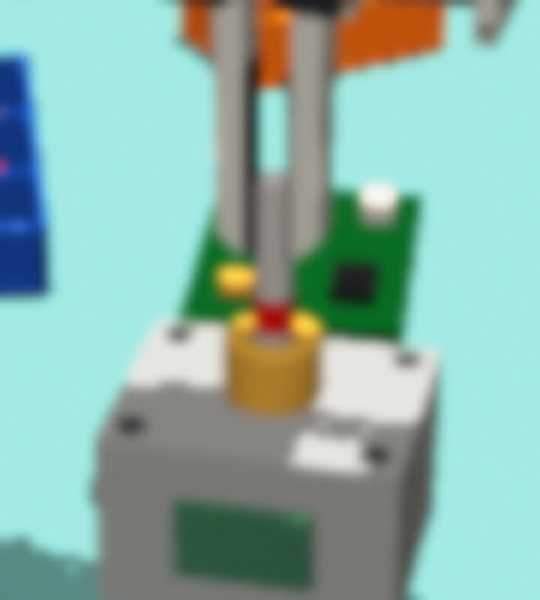

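The rod is raised, its red band showing at crop rows 303–332, with the sleeve and block unmoved. A quick numeric check of the rise follows.

```bash
python3 - <<'E'
from h import *
a=cv2.imread("pics/side0.png");b=snapshot("side")
def red(i):
    x=i[160:215,304:312].astype(float);r=(x[...,2]-x[...,:2].max(2)).clip(0)[:,2:6].mean(1);r[r<15]=0
    # ignore orange/yellow: keep the band only
    print(r.round().astype(int).tolist());return 160+(r*np.arange(len(r))).sum()/r.sum()
print(red(a),red(b))
for z in(.079,.104,.105,.106):print(z,proj("side",[.531,.0835,z]))
E
```

```text
[0, 0, 0, 0, 0, 0, 0, 0, 0, 0, 0, 0, 0, 0, 0, 0, 0, 0, 0, 0, 0, 0, 0, 0, 0, 0, 0, 0, 0, 0, 0, 0, 0, 0, 0, 32, 72, 112, 128, 121, 84, 36, 0, 0, 0, 0, 0, 0, 0, 0, 0, 0, 0, 0, 0]
[0, 0, 0, 0, 0, 0, 0, 0, 0, 0, 0, 0, 0, 0, 0, 0, 0, 0, 0, 0, 0, 0, 0, 0, 22, 58, 104, 132, 136, 116, 74, 37, 30, 40, 47, 47, 46, 45, 44, 45, 45, 44, 44, 36, 20, 0, 0, 0, 0, 0, 0, 0, 0, 0, 0]
198.07541542394546 192.12448389760527
0.079 [[306.87640527 196.57559393]]
0.104 [[306.93266871 186.47089882]]
0.105 [[306.93495514 186.0602655 ]]
0.106 [[306.93724437 185.64912815]]
```

The band moved 10.45 px, or about 25.8 mm at 0.405 px/mm, which agrees with the arm's own reading. Handing in.

```bash
python3 -c "
from bench import *
print(close_job())"
```

```text
the job is handed in; nothing more can be done
None
```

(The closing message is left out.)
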